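Wedge a split specimen mould shut

TASK

Close the split specimen mould for filling: set the steel wedge in the slot of the mould frame, thin end first with its straight side along the fixed wall, and let go of it. Then take the brass hammer and drive the wedge in by tapping its thick end lightly, about a centimetre at a time with the hammer drawn well back between taps, until the mould halves are shut and the wedge stops advancing and sits tight; never push it in by hand or hit the mould. Lay the hammer back in its tray and leave the other things on the bench where they are.

Things in the scene. Friction and masses are not known exactly. Their poses are not given: they have to be found in the camera images.
- mould: Split specimen mould in a grey wedge frame, fixed; origin under its 12 mm base plate (114 x 98 mm). From local -x to +x: fixed wall (84 mm long, top 50 mm over the bench), wedge slot, moving half with tapered back, fixed half (80 mm long, top 58 mm). Slot mouth at +y; the wedge is driven to -y. A 24 mm wide tongue, 12 mm high, carries the wedge out to y = +115 mm.
- slot (a point): Point at the slot mouth on its floor (12 mm over the bench), axes as the mould's. A wedge along the fixed wall has its origin on this point's y line (x = 0, z = 0), axes parallel to the mould's. Wedge origin at y = +77 mm: free, 3 mm of play sideways, tip 24 mm inside the mouth; +59: touches both sides, mould open; about +23: mould shut, wedge tight.
- half (a joint): Gap between the aluminium mould halves (m): 0.006 open (light springs of 1 to 2 N hold it so), 0 shut. The moving half slides along the mould's local x; 6 mm of wedge drive close it by 1 mm.
- wedge: Loose steel wedge, 118 mm long, 38 high, 0.3 kg. Origin under the middle of its parallel head (34 long, y = -17 to +17 mm; 22 thick: grip here from above). Taper from the head to the thin tip (8 thick) at y = -101 mm. Face x = -11 mm is straight, the other tapers 1 in 6. z up. Slides at 2 to 8 N until the halves meet, then stops and holds by friction: taps of 10 to 25 N make it tight.
- wedge_end (a point): Middle of the flat end face of the wedge's thick end (22 mm wide, 38 mm high), the face to tap; 17 mm on local +y from the wedge's origin and 19 mm above its underside.
- wedge_tip (a point): Middle of the wedge's thin end.
- hammer: Hammer lying flat, 0.28 kg, origin under the middle of its head, z up. Brass-faced head: cylinder 28 mm across, 60 long along local y, flat face at each end. Wooden handle along local -x: 16 mm thick, 20 high up to x = -75 mm, then 20 x 28 mm to its end at x = -162; middle line 14 mm above the origin. Balance point 20 mm behind the head's axis; grip the thin part just behind the head.
- hammer_head (a point): Centre of the hammer's head (14 mm above the hammer's origin).
- hammer_tray: White enamelled tray with blue rim, fixed on the bench at the left, 143 (local x) x 263 (local y) mm, floor 2 mm and rim 17 mm above the bench; the hammer starts in it, handle toward the robot. Origin under its middle.
- stopwatch: Dark round stopwatch lying on the bench, 73 x 58 x 14 mm; leave it alone.
- dust_brush: Small bench brush with beech handle, 127 x 28 x 12 mm; leave it alone.
- sample_jar: Cream sample jar with white lid, 57 mm across, 67 mm high; leave it alone.

How it is judged:
By the outcome, as a careful person would: the job done as asked, in the order asked, and still so for the second after the job is handed in, with the robot touching nothing.
It also fails if it takes over 69 s, if anything falls off the work surface, if the arm or the gripper's body presses on something with over 40 N, if the wrist force passes 120 N, or if a joint passes its speed limit or range.

ROBOT

A 6-joint arm with a two-finger parallel gripper is mounted at the origin on a cart in front of the work surface, level with it; the furniture and walls round the work are solid. World frame = base frame: x ahead of the robot, y to its left, z up, the work surface at z = 0. Lengths are in m, angles in degrees, forces in N, time in s.
With the tool pointing down it reaches from about 0.375 to 0.75 m from the base axis. Payload 9 kg.
Tool frame: the origin (TCP) lies where the fingers leave the gripper's body, on its centre line; the fingertips stand 73 mm ahead of it and the grasp point (between the pads) lies 54 mm ahead of it (robot.tip_reach is the distance from the TCP to the fingertips, in m); z points along the fingers, y is the line along which they close (so a half turn about z gives the same grasp; the last joint's range is limited). The gripper opens to 85 mm and grips with 20 to 120 N. Pads are 22 mm wide; open, the fingers measure 114 mm over their backs; the gripper's body (76 mm by 85 mm) begins 54 mm behind the grasp point. The pads swing forward as they close: fully open they stand 13 mm farther back than shut.
Start: joints at [-77.046, 5.964, 5.575, 89.605, 0, 77.527], TCP at [0.258, -0.542, 0.304] pointing down, gripper open.
Joint ranges: [-171.21, 171.21], [-48.23, 106.86], [-62.78, 66.21], [-105.2, 120.99], [-86.42, 89.51], [-180, 180]. Speed limits (degrees/s): [127.2, 127.2, 147.25, 180, 180, 180].

INTERFACE

Orientations are given as [roll, pitch, yaw] about the fixed x, y, z axes, in that order (R = Rz(yaw) Ry(pitch) Rx(roll)).
In Python, from plant import robot gives the robot as it stands. Calls block until the motion is done:
- robot.move_pose(position, orientation): joint-space move of the TCP to a pose.
- robot.line_to(position, vel=0.15, rotation=None, guard=None): straight line of the TCP; rotation=None keeps the orientation; vel is the mean speed in m/s. With guard (N) it stops when the force on the tool has changed by that much, and returns True; else False.
- robot.goto_joints(angles): joint-space move.
- robot.set_gripper(opening): finger opening in m; the grip force is fixed at half the most; returns when the fingers have stopped.
- robot.pause(seconds).
- robot.ik(position, orientation): joint angles nearest the present ones, or None.
- robot.observe(): the state.
- robot.grab_frame(name): name is "side" or "top"; returns the picture (400x640x3 uint8, blue, green, red); there is no depth.
- robot.get_calibration(name): a dict with "vertical_fov" (degrees; the focal length in pixels is half the picture's height over the tangent of half this angle, whatever the lens; pixels are square), "cx", "cy" (the principal point, pixels), "rvec" (rotation vector, rad) and "tvec" (3), from world to camera coordinates, as OpenCV has them. Camera axes: x right, y down, z forward; pixel columns grow to the right and rows downward; lengths in m; the calibration is good to about 2 mm. A picture is of the moment at which its call begins. get_calibration takes no time and is no camera call.
A pose or a line that the arm cannot do raises robot.IKError and nothing moves.
- robot.job_done(): hands the job in; it is judged then, once.
The state is a dict: "time": time; "q": joint angles; "qvel": joint speeds; "joint_torque": joint torques, N m; "tool_pos": TCP position; "tcp_rot": TCP orientation; "ft_force": force on the tool from outside, world axes, zero at the start; "torque": the same for the moment, N m; "gripper_width": finger opening in m; "gripper_force": force on a finger pad.
Only numpy, scipy, OpenCV 4.12 (cv2) and the standard library are available. Lean on these libraries where they do the work, as an engineer would, in place of code of your own. Each camera call takes 0.05 s, during which the arm holds its last target. There are 200 camera calls.

## Working session

There is one attempt and no reset: what is moved stays moved. The work goes in short steps, each a Python script; the robot and the scene stay as the last script left them, time stands still between calls to the robot, and variables do not carry over. Pictures are saved under pics/ and viewed, at most 13 in all, crops included, and the job is handed in when it is done.

```bash
mkdir -p pics; ls; cat > h.py <<'E'
import numpy as np, cv2
from plant import robot
def cam(n):
    c=robot.get_calibration(n); R=cv2.Rodrigues(np.array(c["rvec"],float))[0]; t=np.array(c["tvec"],float).ravel()
    f=200/np.tan(np.radians(c["vertical_fov"])/2); return R,t,f,c["cx"],c["cy"]
def ray(n,uv,z):
    R,t,f,cx,cy=cam(n); d=R.T@np.array([(uv[0]-cx)/f,(uv[1]-cy)/f,1]); o=-R.T@t
    return (o+d*(z-o[2])/d[2])
def proj(n,p):
    R,t,f,cx,cy=cam(n); q=R@np.array(p)+t; return np.array([f*q[0]/q[2]+cx,f*q[1]/q[2]+cy])
E
python3 - <<'E'
from h import *
for n in("side","top"):
    im=robot.grab_frame(n); cv2.imwrite(f"pics/{n}0.png",im); c=robot.get_calibration(n); R,t,f,_,_=cam(n); print(n,c,-R.T@t,f)
print(robot.observe())
E
```

```text
pics
side {'vertical_fov': 54.17503764500911, 'cx': 323.1542515139653, 'cy': 202.9608718319805, 'rvec': array([ 0.43877295, -2.65563612,  1.30041233]), 'tvec': array([0.45584887, 0.22248888, 1.09210432])} [0.18822055 0.83395233 0.84799049] 391.04430122752933
top {'vertical_fov': 42.228362492799945, 'cx': 316.2019514966946, 'cy': 195.08181216039128, 'rvec': array([ 2.15326944, -2.04501339,  0.22536274]), 'tvec': array([-0.13730159,  0.52652297,  1.50108006])} [ 0.18909965 -0.13245786  1.57987839] 517.9303939288175
{'time': 0.1, 'q': array([-7.70455046e+01,  5.99547173e+00,  5.53218478e+00,  8.96030225e+01,
        2.76805679e-05,  7.75273881e+01]), 'qvel': array([-0.08723509,  0.02162344,  0.16219506,  0.01802181, -0.02782685,
       -0.01070539]), 'joint_torque': array([ 6.31616742e-03, -5.58206534e+01,  5.04721820e+01,  1.29779434e-02,
       -2.61030200e-04, -6.94212261e-07]), 'tool_pos': array([ 0.25758683, -0.54167311,  0.30320365]), 'tcp_rot': array([-1.79935262e+02, -1.43480621e-02,  2.54270992e+01]), 'ft_force': array([-0.43665111,  0.03704983,  0.14742825]), 'torque': array([-0.04414694,  0.01517   , -0.00890224]), 'gripper_force': 0.0, 'gripper_width': 0.08570038480329885}
```

View pics/top0.png

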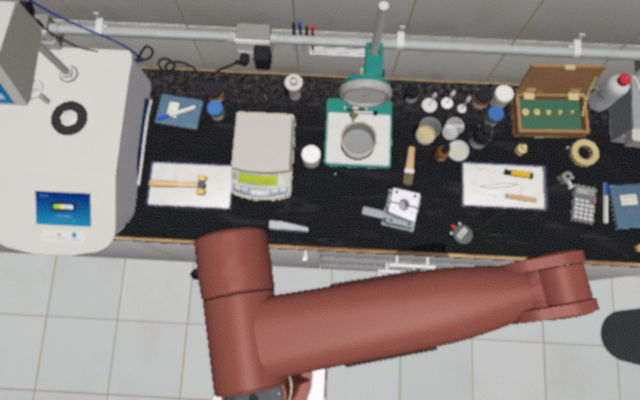

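View pics/side0.png

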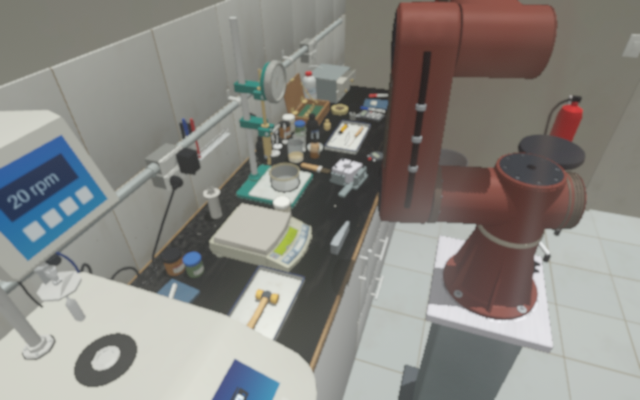

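The top view shows the hammer in its tray (head ~202,186), the wedge at ~(288,226), and the mould at ~(400,208) with its tongue at ~(375,212). Next I'll enlarge these areas.

```bash
python3 - <<'E'
from h import *
t=cv2.imread("pics/top0.png"); s=cv2.imread("pics/side0.png")
c=lambda im,x,y,w,h,k:cv2.resize(im[y:y+h,x:x+w],(w*k,h*k),interpolation=cv2.INTER_CUBIC)
a=c(t,140,155,200,90,4)   # hammer+wedge
b=c(t,350,175,80,60,6)
d=c(s,320,150,50,45,6)
can=np.zeros((360,800,3),np.uint8);can[:]=a;
e=np.zeros((600,800,3),np.uint8)
e[:,:]=0
e[:240,:800]=cv2.resize(a,(800,360))[60:300]
e[240:600,:480]=b
e[240:510,490:790]=d
cv2.imwrite("pics/z0.png",e)
for uv in((202,186),(150,184),(288,226),(400,208),(375,212),(240,390),(148,162),(232,208)): print(uv,ray("top",uv,0.02))
hsv=cv2.cvtColor(t,cv2.COLOR_BGR2HSV)
# wedge
m=((hsv[...,2]>90)).astype(np.uint8)
m2=np.zeros_like(m);m2[214:238,260:315]=m[214:238,260:315]
n,l,st,ce=cv2.connectedComponentsWithStats(m2)
for i in range(1,n):print(st[i],ce[i])
E
```

```text
(202, 186) [0.55235082 0.24593247 0.02      ]
(150, 184) [0.55045632 0.40799732 0.02      ]
(288, 226) [ 0.4407637  -0.02859478  0.02      ]
(400, 208) [ 0.51420595 -0.36837429  0.02      ]
(375, 212) [ 0.49777732 -0.29210832  0.02      ]
(240, 390) [-0.0376283  0.077716   0.02     ]
(148, 162) [0.62087804 0.4229943  0.02      ]
(232, 208) [0.48775718 0.14682658 0.02      ]
[268 220  41  12 341] [286.1085044  225.92082111]
[260 230   5   8  31] [261.64516129 234.16129032]
```

View pics/z0.png

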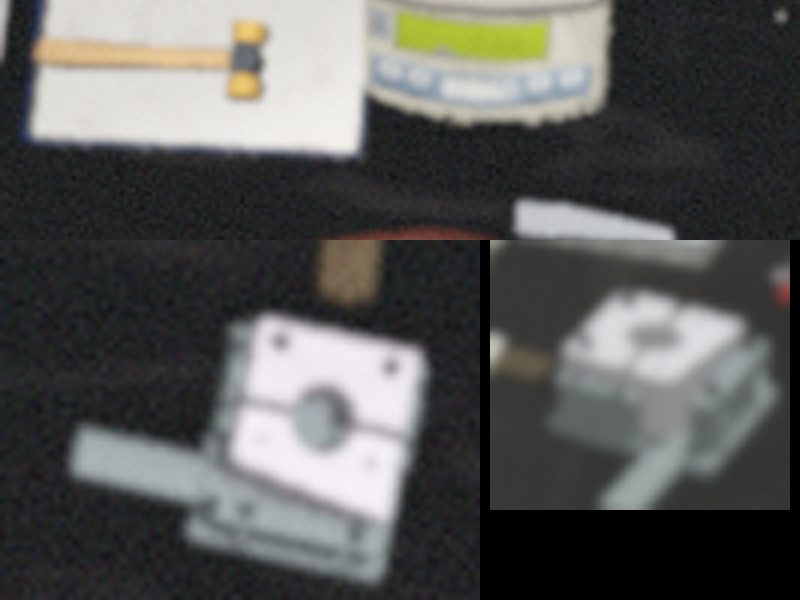

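The zoom shows the mould's tongue pointing image-left (world +y), tilted about 10°. The wedge's thick end is also on the left, and the hammer handle points toward +y. I'll average a few frames and fit the edges.

```bash
python3 - <<'E'
from h import *
for n in("side","top"):
    im=np.mean([robot.grab_frame(n).astype(np.float32) for _ in range(6)],0); np.save(n+"avg.npy",im)
t=np.load("topavg.npy");s=np.load("sideavg.npy")
c=lambda im,x,y,w,h,k:cv2.resize(np.clip(im[y:y+h,x:x+w],0,255).astype(np.uint8),None,fx=k,fy=k,interpolation=cv2.INTER_CUBIC)
e=np.zeros((600,800,3),np.uint8)
b=c(t,358,182,66,54,7);e[:378,:462]=b          # x=358+u/7,y=182+v/7
d=c(s,328,154,48,54,7);e[:378,464:800]=d
w=c(t,262,214,55,24,7);e[380:548,:385]=w
g=c(t,145,172,68,28,6);e[380:548,390:798]=g
cv2.imwrite("pics/z1.png",e)
E
```

```text
(no output)
```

View pics/z1.png

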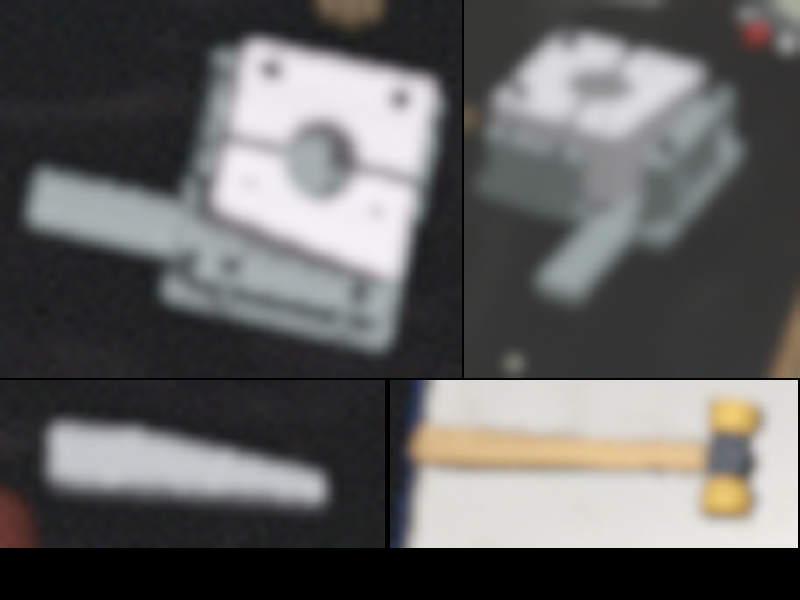

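```bash
cat >> h.py <<'E'
def pk(u,v,x0,y0,k): return ((u+.5)/k-.5+x0,(v+.5)/k-.5+y0)
E
python3 - <<'E'
from h import *
T=lambda u,v,z:ray("top",pk(u,v,358,182,7),z)*1000
S=lambda u,v,z:ray("side",pk(u-464,v,328,154,7),z)*1000
np.set_printoptions(precision=1,suppress=True)
P=dict(tTL=T(38,166,12),tBL=T(25,226,12),tTR=T(185,198,12),tBR=T(175,260,12),pBL=T(160,298,12),pBR=T(388,352,12),
 hTL=T(243,37,58),hTR=T(440,75,58),hBL=T(213,207,58),hBR=T(390,280,58), bolt1=T(232,265,50),bolt2=T(360,293,50))
for k,v in P.items(): print(k,v)
d=lambda a,b:(np.linalg.norm((P[a]-P[b])[:2]),np.degrees(np.arctan2(*(P[a]-P[b])[:2]))) # angle of a-b from +y toward +x
for a,b in(("tTL","tTR"),("tBL","tBR"),("pBL","pBR"),("hTL","hTR"),("tTL","tBL"),("bolt1","bolt2"),("hBL","hBR")): print(a,b,d(a,b))
print("side tongue end L,R",S(538,278,12),S(590,298,12), "plate corner",S(660,247,12),S(742,150,12),S(480,188,12))
print("side fixed half", S(553,30,58),S(495,90,58),S(708,65,58))
# wedge & hammer in top
W=lambda u,v,z:ray("top",pk(u,v-380,262,214,7),z)*1000
H=lambda u,v,z:ray("top",pk(u-390,v-380,145,172,6),z)*1000
print("wedge",W(47,425,38),W(47,490,38),W(150,428,38),W(326,470,38),W(326,505,38))
print("hammer head ends",H(737,398,16),H(725,516,16),"mid",H(731,457,30),"handle",H(415,444,26),H(690,457,26))
E
```

```text
tTL [-2000.6   684.3 12000. ]
tBL [-1819.7   652.1 12000. ]
tTR [-1927.   1116.9 12000. ]
tBR [-1741.4  1092.  12000. ]
pBL [-1626.9  1051.1 12000. ]
pBR [-1502.4  1714.8 12000. ]
hTL [-13942.    7498.6  58000. ]
hTR [-13478.3  10650.5  58000. ]
hBL [-11146.3   7078.3  58000. ]
hBR [-10117.3   9888.7  58000. ]
bolt1 [-8752.2  6329.8 50000. ]
bolt2 [-8456.9  8064.9 50000. ]
tTL tTR (np.float64(438.81513485744364), np.float64(-170.35414455014578))
tBL tBR (np.float64(446.87347590197436), np.float64(-169.90283059329684))
pBL pBR (np.float64(675.2368313310848), np.float64(-169.37073507844156))
hTL hTR (np.float64(3185.790837514148), np.float64(-171.63028216095657))
tTL tBL (np.float64(183.7029657432849), np.float64(-79.90196658756376))
bolt1 bolt2 (np.float64(1760.0328088956953), np.float64(-170.34018757084667))
hBL hBR (np.float64(2992.836704507848), np.float64(-159.89175004667158))
side tongue end L,R [-4143.1 15374.8 12000. ] [-3739.4 15266.9 12000. ] plate corner [-3444.3 15991.3 12000. ] [-3195.2 17355.9 12000. ] [-4862.4 16286.3 12000. ]
side fixed half [-26409.7  91553.6  58000. ] [-27238.7  86578.2  58000. ] [-19862.3  90934.9  58000. ]
wedge [-6046.7 -3990.  38000. ] [-5379.1 -3941.6 38000. ] [-6069.7 -2939.3 38000. ] [-5729.6 -1124.4 38000. ] [-5371.2 -1104.6 38000. ]
hammer head ends [-3507.  -3652.5 16000. ] [-2924.9 -3651.3 16000. ] mid [-6519.3 -7068.8 30000. ] handle [-5552.2 -8664.9 26000. ] [-5558.1 -6424.4 26000. ]
```

Units slip (z in mm); rerun in metres.

```bash
python3 - <<'E'
from h import *
T=lambda u,v,z:ray("top",pk(u,v,358,182,7),z/1e3)*1000
S=lambda u,v,z:ray("side",pk(u-464,v,328,154,7),z/1e3)*1000
np.set_printoptions(precision=1,suppress=True)
P=dict(tTL=T(38,166,12),tBL=T(25,226,12),tTR=T(185,198,12),tBR=T(175,260,12),pBL=T(160,298,12),pBR=T(388,352,12),
 hTL=T(243,37,58),hTR=T(440,75,58),hBL=T(213,207,58),hBR=T(390,280,58), bolt1=T(232,265,50),bolt2=T(360,293,50))
for k,v in P.items(): print(k,v)
d=lambda a,b:(np.linalg.norm((P[a]-P[b])[:2]),np.degrees(np.arctan2(*(P[a]-P[b])[:2]))) # angle of a-b from +y toward +x
for a,b in(("tTL","tTR"),("tBL","tBR"),("pBL","pBR"),("hTL","hTR"),("tTL","tBL"),("bolt1","bolt2"),("hBL","hBR")): print(a,b,d(a,b))
print("side tongue end L,R",S(538,278,12),S(590,298,12), "plate corner",S(660,247,12),S(742,150,12),S(480,188,12))
print("side fixed half", S(553,30,58),S(495,90,58),S(708,65,58))
W=lambda u,v,z:ray("top",pk(u,v-380,262,214,7),z/1e3)*1000
H=lambda u,v,z:ray("top",pk(u-390,v-380,145,172,6),z/1e3)*1000
print("wedge",W(47,425,38),W(47,490,38),W(150,428,38),W(326,470,38),W(326,505,38))
print("hammer head ends",H(737,398,16),H(725,516,16),"mid",H(731,457,30),"handle",H(415,444,26),H(690,457,26))
E
```

```text
tTL [ 518.6 -255.4   12. ]
tBL [ 491.4 -250.5   12. ]
tTR [ 507.5 -320.4   12. ]
tBR [ 479.6 -316.7   12. ]
pBL [ 462.4 -310.5   12. ]
pBR [ 443.6 -410.4   12. ]
hTL [ 570.3 -338.3   58. ]
hTR [ 557.8 -423.3   58. ]
hBL [ 494.9 -327.    58. ]
hBR [ 467.1 -402.8   58. ]
bolt1 [ 471.6 -336.6   50. ]
bolt2 [ 462.3 -391.5   50. ]
tTL tTR (np.float64(66.026942360333), np.float64(9.645855449854224))
tBL tBR (np.float64(67.23945208801138), np.float64(10.097169406703191))
pBL pBR (np.float64(101.6004686263961), np.float64(10.62926492155844))
hTL hTR (np.float64(85.93363686351692), np.float64(8.369717839043336))
tTL tBL (np.float64(27.641127588943665), np.float64(100.09803341243624))
bolt1 bolt2 (np.float64(55.609859638965865), np.float64(9.659812429153437))
hBL hBR (np.float64(80.72888512594956), np.float64(20.108249953328432))
side tongue end L,R [ 512.9 -256.1   12. ] [ 482.6 -248.    12. ] plate corner [ 460.5 -302.3   12. ] [ 441.9 -404.6   12. ] [ 566.8 -324.4   12. ]
side fixed half [ 555.9 -420.    58. ] [ 567.3 -351.3   58. ] [ 465.4 -411.5   58. ]
wedge [453.1  30.9  38. ] [424.8  28.8  38. ] [454.1 -13.6  38. ] [439.7 -90.5  38. ] [424.5 -91.3  38. ]
hammer head ends [589.9 249.3  16. ] [526.8 249.2  16. ] mid [554.9 245.8  30. ] handle [554.4 410.5  26. ] [554.8 267.9  26. ]
```

The sizes check out: tongue end to plate is 66 mm, plate edge about 98 mm, wedge 118 mm, hammer head 60 mm, and the taper line sits 9.5° off the tongue. The mould yaw is about -10° and the wedge is at about (0.441, 0.0115) with yaw ~0. I'll check reachability and then pick the wedge.

```bash
cat >> h.py <<'E'
MY=-10.0; ex=np.array([np.cos(np.radians(MY)),np.sin(np.radians(MY)),0]); ey=np.array([-ex[1],ex[0],0])
TE=np.array([.5047,-.2547,0])      # tongue end centre (slot y=+73 mm)
def slot(x,y,z): return TE+ex*x+ey*(y-.073)+np.array([0,0,z])   # slot axes, z over bench
E
python3 - <<'E'
from h import *
np.set_printoptions(precision=0,suppress=True)
for nm,p,yaws in(("wedge",[.441,.0115,.081],(90,-90)),("slot",slot(0,.077,.095),(80,-100)),("hammer",[.5575,.276,.0775],(90,-90)),("tap",slot(-.027,.12,.0925),(170,-10)),("up",[.5575,.276,.2],(90,-90))):
    for y in yaws: print(nm,y,robot.ik(list(p),[180,0,y]))
robot.set_gripper(.06)
robot.move_pose([.441,.0115,.16],[180,0,90])
print(robot.observe()["time"])
robot.line_to([.441,.0115,.081],vel=.1)
robot.set_gripper(0)
o=robot.observe();print(o["time"],o["gripper_width"],o["tool_pos"],o["tcp_rot"],o["q"])
robot.line_to([.441,.0115,.16],vel=.15)
o=robot.observe();print(o["time"],o["gripper_width"],o["ft_force"])
E
```

```text
wedge 90 [-16. -18. -40.  68.   0.  74.]
wedge -90 [ -16.  -18.  -40.   68.    0. -106.]
slot 80 [-40.   4. -19.  68.   0.  60.]
slot -100 [ -40.    4.  -19.   68.    0. -120.]
hammer 90 [ 14.  15.  -9.  67.   0. 104.]
hammer -90 [ 14.  15.  -9.  67.   0. -76.]
tap 170 [-37.  -2. -25.  67.   0. -27.]
tap -10 [-37.  -2. -25.  67.   0. 153.]
up 90 [ 14.  10.  -1.  79.   0. 104.]
up -90 [ 14.  10.  -1.  79.   0. -76.]
3.225
4.6 0.02126595313081512 [0. 0. 0.] [180.   0.  90.] [-16. -18. -40.  68.   0.  74.]
5.275 0.021147452392963385 [-0. -0. -4.]
```

```bash
python3 - <<'E'
from h import *
np.set_printoptions(precision=4,suppress=True)
robot.move_pose(list(slot(.001,.125,.16)),[180,0,80])
robot.line_to(list(slot(.001,.125,.0965)),vel=.12)
g=robot.line_to(list(slot(.001,.076,.0965)),vel=.07,guard=5)
def loc():
    p=robot.observe()["tool_pos"]-TE; return np.array([p@ex,p@ey+.073,p[2]])
print("in",g,loc())
g=robot.line_to(list(slot(.001,.076,.088)),vel=.02,guard=3)
print("down",g,loc(),robot.observe()["ft_force"])
cv2.imwrite("pics/t2.png",cv2.resize(robot.grab_frame("top")[180:236,340:426],None,fx=7,fy=7,interpolation=cv2.INTER_CUBIC))
cv2.imwrite("pics/s2.png",cv2.resize(robot.grab_frame("side")[145:210,310:380],None,fx=7,fy=7,interpolation=cv2.INTER_CUBIC))
a=cv2.imread("pics/t2.png");b=cv2.imread("pics/s2.png")
e=np.zeros((460,800,3),np.uint8);a=a[:,:400] if 0 else cv2.resize(a,(430,280));e[:280,:430]=a;b=cv2.resize(b,(368,342));e[:342,432:]=b;cv2.imwrite("pics/z2.png",e)
print(robot.observe()["time"])
E
```

```text
in False [0.001  0.0761 0.0964]
down True [0.0012 0.0763 0.0937] [-0.6703  0.2546  4.5   ]
8.0917
```

View pics/z2.png

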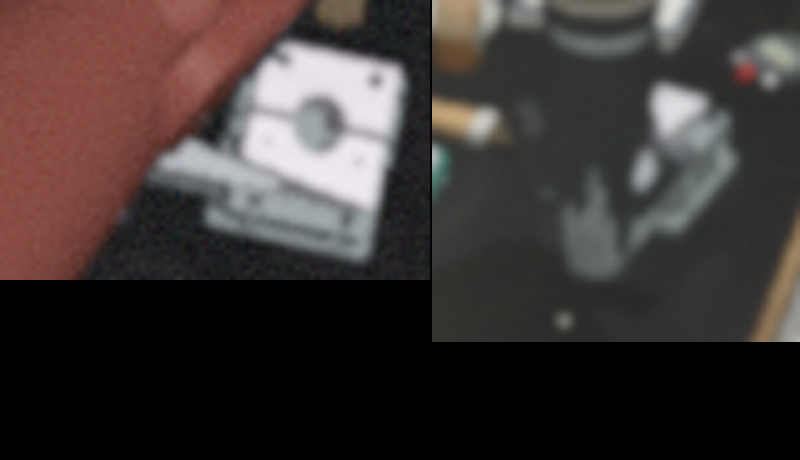

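The wedge lies on the tongue with its tip in the slot, to the left of the moving half, and it touched down at 12 mm as expected. Now I'll feel for the fixed wall and release.

```bash
python3 - <<'E'
from h import *
np.set_printoptions(precision=4,suppress=True)
def loc():
    p=robot.observe()["tool_pos"]-TE; return np.array([p@ex,p@ey+.073,p[2]])
z=.0938
g=robot.line_to(list(slot(-.006,.076,z)),vel=.015,guard=3)
l=loc();print("wall",g,l,robot.observe()["ft_force"])
robot.line_to(list(slot(l[0]+.0004,.076,z)),vel=.03)
robot.set_gripper(.05)
robot.line_to(list(slot(l[0],.076,.16)),vel=.15)
robot.move_pose([.5575,.276,.16],[180,0,90])
im=robot.grab_frame("top");cv2.imwrite("pics/t3.png",im)
a=cv2.resize(im[180:236,345:426],None,fx=9,fy=9,interpolation=cv2.INTER_CUBIC);cv2.imwrite("pics/z3.png",a)
o=robot.observe();print(o["time"],o["ft_force"])
E
```

```text
wall True [0.0008 0.0763 0.0937] [-0.1667  0.6162  5.4319]
11.5 [ 0.3229 -0.3494  0.0926]
```

View pics/z3.png

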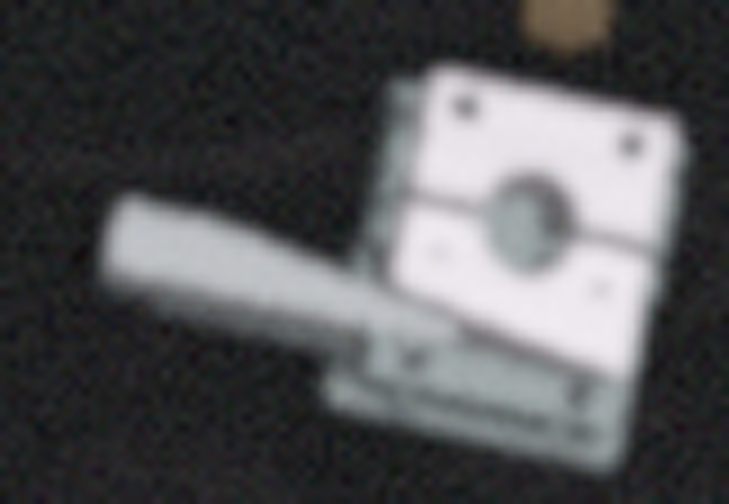

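The wedge stays set in the slot, with its head corners at crop (118,195) and (98,278) and its lower edge continuing into the wall line. Next: measure its end and pick up the hammer.

```bash
python3 - <<'E'
from h import *
np.set_printoptions(precision=4,suppress=True)
def L(u,v,z):
    p=ray("top",pk(u,v,345,180,9),z)-TE; return np.array([p@ex,p@ey+.073])*1e3
for n,u,v in(("endTL",118,195),("endBL",98,278),("bot edge far",355,330),("shoulder",240,222),("bolt1",415,358),("bolt2",580,393)): print(n,L(u,v,.05))
X,Y=.5575,.276
robot.line_to([X,Y,.0778],vel=.12)
robot.set_gripper(0)
o=robot.observe();print(o["time"],o["gripper_width"],o["ft_force"])
robot.line_to([X,Y,.16],vel=.15)
cv2.imwrite("pics/t4.png",robot.grab_frame("top"));s=robot.grab_frame("side");cv2.imwrite("pics/s4.png",s)
cv2.imwrite("pics/z4.png",cv2.resize(s[240:360,200:340],None,fx=4,fy=4,interpolation=cv2.INTER_CUBIC))
o=robot.observe();print(o["time"],o["gripper_width"],o["ft_force"],o["torque"])
E
```

```text
endTL [14.0475 94.5744]
endBL [-15.2008  95.2079]
bot edge far [-13.2917   8.0692]
shoulder [14.1452 52.826 ]
bolt1 [-18.1085 -13.245 ]
bolt2 [-17.416  -68.9326]
12.7417 0.014637483926256911 [ 0.636  -0.5184  4.8845]
13.5417 0.014461722429216473 [ 0.0878 -0.1702 -3.4423] [ 0.1165  0.0026 -0.016 ]
```

View pics/z4.png

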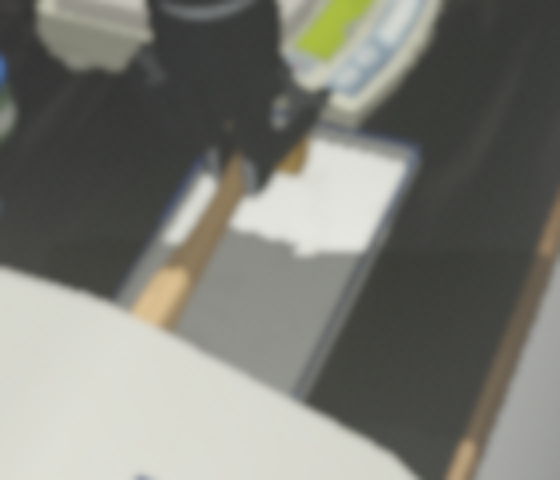

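The hammer is held straight across the handle. Going to the mould for the first two taps.

```bash
cat >> h.py <<'E'
HX,HZ=-.027,.0928
def loc():
    p=robot.observe()["tool_pos"]-TE; return np.array([p@ex,p@ey+.073,p[2]])
def tap(y,back=.04,vel=.1,guard=18):
    g=robot.line_to(list(slot(HX,y,HZ)),vel=vel,guard=guard); l=loc(); o=robot.observe()
    robot.line_to(list(slot(HX,y+back,HZ)),vel=.2)
    print("tap",y,g,np.round(l,4),np.round(o["ft_force"]@ey,1),round(o["time"],2)); return g,l[1]
E
python3 - <<'E'
from h import *
robot.move_pose(list(slot(HX,.16,.16)),[180,0,170])
robot.line_to(list(slot(HX,.16,HZ)),vel=.12)
print(robot.observe()["time"])
tap(.115,.045); tap(.105)
im=robot.grab_frame("top");s=robot.grab_frame("side")
e=np.zeros((420,800,3),np.uint8)
e[:300,:440]=cv2.resize(im[178:238,340:428],(440,300),interpolation=cv2.INTER_CUBIC)
e[:,442:]=cv2.resize(s[140:210,315:375],(358,420),interpolation=cv2.INTER_CUBIC)
cv2.imwrite("pics/z5.png",e)
E
```

```text
16.1667
tap 0.115 False [-0.027   0.1148  0.0929] -0.5 16.77
tap 0.105 False [-0.0271  0.1048  0.0927] -0.9 17.84
```

View pics/z5.png

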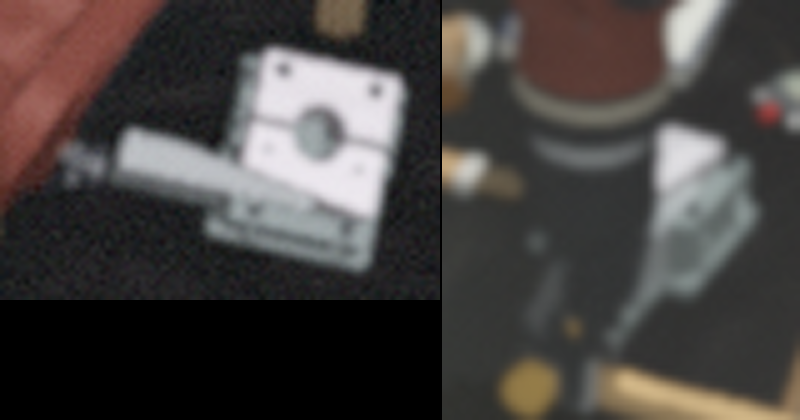

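The wedge end has moved in about 20 mm (crop x ≈ 120) and lies straight along the wall, with the hammer level behind it. Continuing the taps.

```bash
python3 - <<'E'
from h import *
for y in(.096,.087,.079,.072): 
    g,l=tap(y,.045)
    if g: break
im=robot.grab_frame("top")
cv2.imwrite("pics/z6.png",cv2.resize(im[178:238,340:428],(792,540),interpolation=cv2.INTER_CUBIC))
E
```

```text
tap 0.096 False [-0.0271  0.0957  0.0928] 0.0 18.93
tap 0.087 False [-0.0271  0.0867  0.0927] 0.8 20.0
tap 0.079 False [-0.0271  0.0786  0.0927] -0.5 21.06
tap 0.072 False [-0.0271  0.0712  0.0927] -0.4 22.1
```

View pics/z6.png

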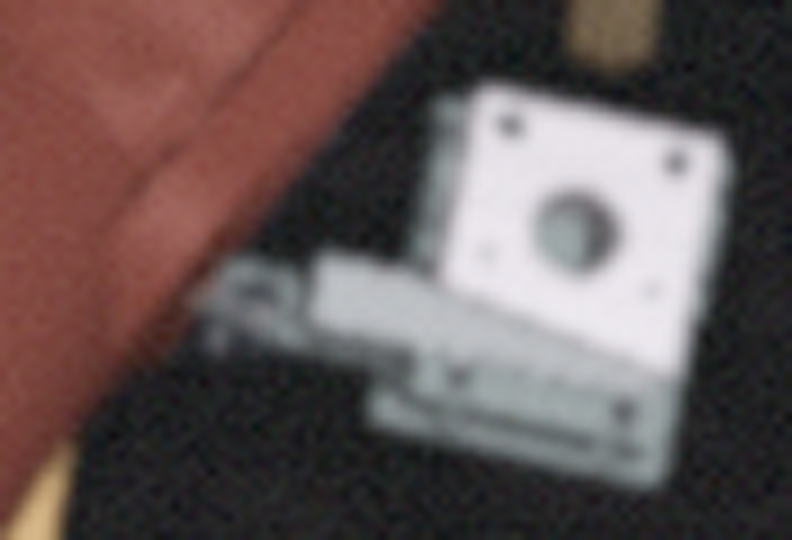

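The gap is nearly closed. Now the tightening taps with a force guard.

```bash
python3 - <<'E'
from h import *
for _ in range(4): tap(.062,.05,vel=.07,guard=14)
E
```

```text
tap 0.062 True [-0.028   0.0701  0.0918] 2.4 23.18
tap 0.062 True [-0.028   0.0698  0.0918] 3.4 24.13
tap 0.062 True [-0.028   0.0697  0.0917] 2.3 25.09
tap 0.062 True [-0.0279  0.0695  0.0918] 2.9 26.05
```

```bash
python3 - <<'E'
from h import *
for _ in range(2): tap(.062,.05,vel=.07,guard=19)
robot.line_to(list(slot(HX,.16,HZ)),vel=.2)
robot.line_to(list(slot(HX,.16,.16)),vel=.2)
im=robot.grab_frame("top"); cv2.imwrite("pics/t7.png",im)
X,Y=.5575,.276
robot.move_pose([X,Y,.16],[180,0,90])
robot.line_to([X,Y,.0815],vel=.15)
g=robot.line_to([X,Y,.0775],vel=.02,guard=3); print(g,robot.observe()["tool_pos"])
robot.set_gripper(.04)
robot.line_to([X,Y,.2],vel=.2)
robot.move_pose([.42,.08,.3],[180,0,90])
im=robot.grab_frame("top"); cv2.imwrite("pics/t8.png",im)
e=np.zeros((600,800,3),np.uint8)
e[:300,:440]=cv2.resize(im[178:238,340:428],(440,300),interpolation=cv2.INTER_CUBIC)
e[302:602,:]=cv2.resize(im[155:215,140:300],(800,300),interpolation=cv2.INTER_CUBIC)[:298]
cv2.imwrite("pics/z8.png",e); o=robot.observe();print(o["time"],o["ft_force"])
E
```

```text
tap 0.062 True [-0.0279  0.0693  0.0917] 3.1 27.02
tap 0.062 True [-0.0279  0.069   0.0918] 3.7 27.99
True [0.55834799 0.27611165 0.07873405]
34.3333 [ 0.51803647 -0.34854993  0.26304621]
```

View pics/z8.png

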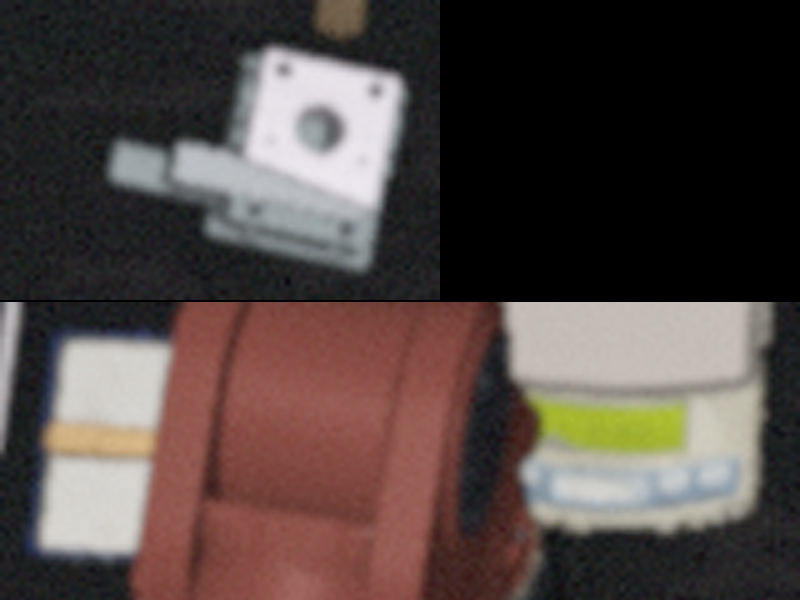

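The mould is shut with no gap line and the wedge is seated. The arm hides the hammer head, so I'll move clear and check numerically and by eye.

```bash
python3 - <<'E'
from h import *
robot.move_pose([.40,-.12,.32],[180,0,90])
im=np.mean([robot.grab_frame("top").astype(np.float32) for _ in range(4)],0); sd=robot.grab_frame("side")
def hm(i):
    h=cv2.cvtColor(np.clip(i,0,255).astype(np.uint8),cv2.COLOR_BGR2HSV)[170:205,140:225]
    m=(cv2.inRange(h,(8,70,80),(30,255,255))>0); y,x=np.nonzero(m); b=x>50
    return x.min()+140,x.max()+140,y.min()+170,y.max()+170,x[b].mean()+140,y[b].mean()+170,y[x<35].mean()+170
print(hm(np.load("topavg.npy")));print(hm(im))
a=im.astype(np.uint8)
e=np.zeros((600,800,3),np.uint8)
e[:270,:600]=cv2.resize(a[160:214,140:260],(600,270),interpolation=cv2.INTER_CUBIC)
e[275:600,:390]=cv2.resize(sd[250:350,200:320],(390,325),interpolation=cv2.INTER_CUBIC)
e[275:600,400:790]=cv2.resize(np.load("sideavg.npy").astype(np.uint8)[250:350,200:320],(390,325),interpolation=cv2.INTER_CUBIC)
cv2.imwrite("pics/z9.png",e)
# other items vs start
d=np.abs(a.astype(int)-np.load("topavg.npy")).sum(2)[150:245,330:480]>120; print(d.sum(), robot.observe()["time"])
E
```

```text
(np.int64(148), np.int64(205), np.int64(175), np.int64(194), np.float64(199.49565217391304), np.float64(184.9217391304348), np.float64(182.96946564885496))
(np.int64(148), np.int64(206), np.int64(175), np.int64(194), np.float64(199.81034482758622), np.float64(184.64655172413794), np.float64(182.5179856115108))
748 35.4083
```

View pics/z9.png

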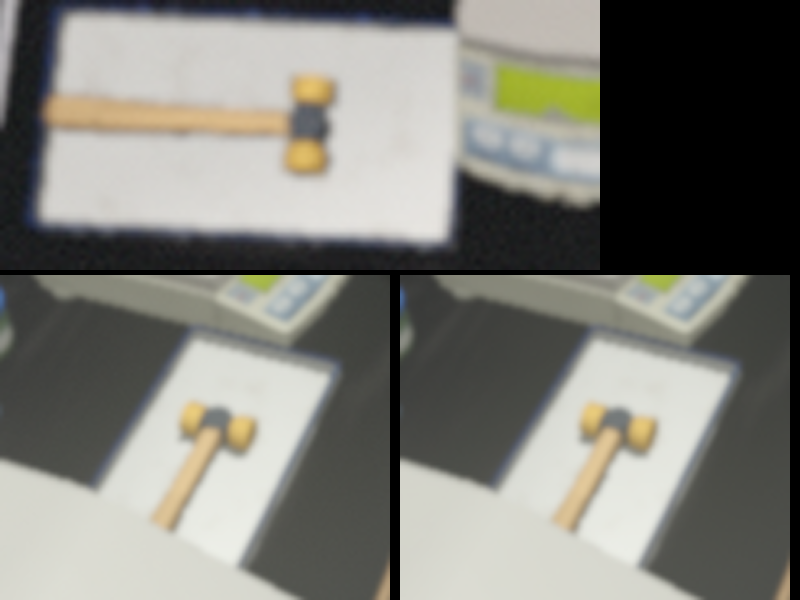

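The hammer lies flat in its tray, in the same place as at the start.

```bash
python3 -c "
from plant import robot
print(robot.job_done())"
```

```text
the job is handed in; nothing more can be done
None
```

I handed the job in at about 35 s: the mould is shut, the wedge stopped advancing under the last taps, and the hammer is back in its tray where it started; the verdict isn't shown.

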